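# Stand the tipped oil tins up in the row

## Task

Two of the five tins in the row on the smithy's railed plank have tipped over and lean against the rails. Stand both upright on the plank again, in line with the tins still standing, square to the row with their broad sides facing the rails, and not touching a neighbour. Set them down gently and leave the standing tins where they are.

Things in the scene. Friction and masses are not known exactly. Their poses are not given: they have to be found in the camera images.
- lane: Fixed wooden plank 180 (x) by 540 (y) by 20 mm; origin: centre of its underside, so tins stand at z = 20 mm. The row runs along y at x = 0: five places, 100 mm apart, at about y = -200 to 200 mm. Two steel guard rails, 12 mm thick, run along y, axes at z = 80 mm: the near one at x = -63, the far one at x = +58 mm, on end posts at y = -255 and +255 mm.
- tall_tipped: Rectangular plain steel oil tin, black screw cap: 38 mm deep (x), 50 mm wide (y), body 125 mm high (z, towards the cap); the cap adds 16 mm, 26 mm across. Origin: centre of the underside. At the start it leans about 34 degrees from upright against the near (robot-side) rail, at one of the five places. Weighs about 0.26 kg.
- short_tipped: Rectangular plain steel oil tin, black screw cap: 38 mm deep (x), 50 mm wide (y), body 95 mm high (z, towards the cap); the cap adds 16 mm, 26 mm across. Origin: centre of the underside. At the start it leans about 30 degrees from upright against the far rail, at one of the five places. Weighs about 0.2 kg.
- tall_standing: Rectangular plain steel oil tin, black screw cap: 38 mm deep (x), 50 mm wide (y), body 125 mm high (z, towards the cap); the cap adds 16 mm, 26 mm across. Origin: centre of the underside. Stands upright in the row; to be left alone.
- short_standing: Rectangular plain steel oil tin, black screw cap: 38 mm deep (x), 50 mm wide (y), body 95 mm high (z, towards the cap); the cap adds 16 mm, 26 mm across. Origin: centre of the underside. Stands upright in the row; to be left alone.
- round_standing: Round plain steel tin, 52 mm across and 108 mm high with its black lid. Origin: centre of the underside. Stands upright in the row; to be left alone.
Mind the look-alikes: they are no part of the job. What is shaped like the tall_tipped but green or purple is not meant.

How it is judged:
By the outcome, as a careful person would: the job done as asked, in the order asked, and still so for the second after the job is handed in, with the robot touching nothing.
It also fails if it takes over 48 s, if anything falls off the work surface, if the arm or the gripper's body presses on something with over 40 N, if the wrist force passes 120 N, or if a joint passes its speed limit or range.

## Robot

A 6-joint arm with a two-finger parallel gripper is mounted at the origin on the work surface. World frame = base frame: x ahead of the robot, y to its left, z up, the work surface at z = 0. Lengths are in m, angles in rad, forces in N, time in s.
With the tool pointing down it reaches from about 0.35 to 0.85 m from the base axis. Payload 8.1 kg.
Tool frame: the origin (TCP) lies between the finger pads; the fingertips stand 19 mm ahead of it and the grasp point (between the pads) is the TCP; z points along the fingers, y is the direction in which the jaws open and shut (so a half turn about z gives the same grasp; the last joint's range is limited). The gripper opens to 85 mm and grips with 20 to 120 N. Pads are 22 mm wide; open, the fingers measure 114 mm over their backs; the gripper's body (76 mm by 85 mm) begins 54 mm behind the grasp point. The pads swing forward as they close: fully open they stand 13 mm farther back than shut.
Start: joints at [-1.423, 0.13, 1.488, -0, 1.523, -0.085], TCP at [0.138, -0.584, 0.22] pointing down, gripper open.
Joint ranges: [-2.96, 2.96], [-0.89, 2.26], [0.02, 2.5], [-1.34, 4.48], [0, 2.73], [-2.66, 2.66]. Speed limits (rad/s): [2.39, 2.39, 2.79, 3.14, 3.14, 3.14].

## Interface

Orientations are given as [roll, pitch, yaw] about the fixed x, y, z axes, in that order (R = Rz(yaw) Ry(pitch) Rx(roll)).
In Python, from plant import bot, imaging gives the robot as it stands. The module is installed in compiled form; this text tells all that it offers.
- The arm moves only by the tool carry_out, never from a script. Its argument "targets" is text: rows parted by semicolons, each of 7 numbers parted by spaces: the shift along the tool's x, y, z in m, then the turn, a rotation vector about the tool's x, y, z in degrees, then the opening in per cent of the stroke, from 0 (shut) to 100 (fully open). In form: dx dy dz rx ry rz hand; .... A call has 1 to 10 rows; each row is the pose to reach, as a shift and turn from the pose commanded when the call began, along the tool's axes at that moment; what a row does not reach only later rows make up. A row lasts 1/10 s, in which the tool goes at most 50 mm and 8.59 degrees, less where a joint would pass 70% of its speed; a pose out of reach is approached as far as the arm can. A call with a gripper value outside its range is refused whole. The fingers move at their own pace and stop on an object; "force" is the grip in N (left out, the last holds). Time passes only in rows, so rows that repeat a pose let the fingers close. It gives the time, the measured TCP pose, the force and the opening at its end, in the units of the state.
- bot.sense(): the state, without advancing time (a new reading comes with each control period).
- imaging.read_camera(name): name is "side" or "top"; returns a dict with "image" (420x560x3 uint8, blue, green, red), "fx", "fy", "cx", "cy" (pixels), "R" (3x3) and "t" (3): a world point X has camera coordinates R X + t. Camera axes: x right, y down, z forward; pixel columns grow to the right and rows downward; lengths in m; the calibration is good to about 2 mm. A picture is of the moment at which its call begins. There is no depth.
- bot.sign_off(): hands the job in, once; it reports no verdict.
Trained networks look in the newest picture that a camera, given by its name, has taken for a name from the list of things; names that differ only in an ending like _2 or _b are one class to them, and where a whole thing is asked for, a point or a joint stands for the part that bears it (a point fixed in the world has none). Each returns a list of dicts, best first, with "conf" (0 to 1); they miss things now and then, are a little off and sometimes report something else, mostly with a low value. They report only what shows in the picture. A call takes as long as a camera call. They do not tell look-alikes from the thing itself.
- imaging.look_for(camera, name): "box" ([left, top, right, bottom] in pixels, round what is visible of it).
- imaging.landmark_of(camera, name): "position" ([column, row] in pixels: a listed point, or the origin of a listed thing).
The state is a dict: "time_s": time; "joint_positions": joint angles; "joint_velocities": joint speeds; "effort": joint torques, N m; "position": TCP position; "tool_rot": TCP orientation; "contact_force": force on the tool from outside, world axes, zero at the start; "ft_torque": the same for the moment, N m; "width": finger opening in m.
Only numpy, scipy, OpenCV 4.12 (cv2) and the standard library are available. Lean on these libraries where they do the work, as an engineer would, in place of code of your own. Each camera call takes 0.05 s, during which the arm holds its last target. There are 200 camera calls.

## Working session

There is one attempt and no reset: what is moved stays moved. The work goes in short steps, Python scripts to look and compute and a tool call to move; the robot and the scene stay as the last step left them, time stands still between calls to the robot, and variables do not carry over. Pictures are saved under pics/ and viewed, about 8 in all and at most 12, crops included, and the job is handed in when it is done.

Besides the shell and the picture viewer there is one more tool, called as name(argument=value, ...) on one line, values as JSON. carry_out: Moves the arm, as the interface text tells. Its arguments: {"type":"object","properties":{"targets":{"type":"string"},"force":{"type":"number"}},"required":["targets"]}

```bash
mkdir -p pics; python3 - <<'E'
from plant import bot, imaging
import cv2,numpy as np
for c in ("side","top"):
    d=imaging.read_camera(c); cv2.imwrite(f"pics/{c}0.png",d["image"])
    print(c,d["fx"],d["fy"],d["cx"],d["cy"],np.round(d["R"],4).tolist(),np.round(d["t"],4).tolist())
    for n in ("lane","tall_tipped","short_tipped","tall_standing","short_standing","round_standing"):
        print(n,[(np.round(q["box"]).tolist(),round(q["conf"],2)) for q in imaging.look_for(c,n)],[(np.round(q["position"],1).tolist(),round(q["conf"],2)) for q in imaging.landmark_of(c,n)])
s=bot.sense();print(s)
E
```

```text
side 509.963138256729 509.963138256729 288.792448065377 205.64850701731154 [[-0.8373, -0.5467, 0.0129], [-0.4277, 0.6399, -0.6385], [0.3407, -0.5401, -0.7695]] [0.3771, 0.2347, 1.0799]
lane [([138.0, 130.0, 340.0, 329.0], 0.83)] [([248.2, 227.3], 0.89)]
tall_tipped [([351.0, 162.0, 398.0, 208.0], 0.81), ([236.0, 189.0, 283.0, 231.0], 0.67), ([284.0, 105.0, 333.0, 129.0], 0.6), ([275.0, 272.0, 315.0, 338.0], 0.59)] [([283.8, 115.5], 0.95), ([301.5, 332.0], 0.89), ([244.5, 216.2], 0.85), ([356.9, 170.0], 0.6)]
short_tipped [([245.0, 151.0, 281.0, 196.0], 0.63)] [([268.6, 191.9], 0.81)]
tall_standing [([168.0, 234.0, 204.0, 292.0], 0.9)] [([188.6, 279.7], 0.56)]
short_standing [([200.0, 212.0, 234.0, 259.0], 0.94)] [([219.0, 247.7], 0.64), ([291.8, 172.7], 0.17)]
round_standing [([280.0, 136.0, 303.0, 182.0], 0.91)] [([290.8, 172.0], 0.6)]
top 486.5560905921161 486.5560905921161 281.54914908691643 207.5581450136898 [[0.0154, -0.9998, -0.0111], [-0.9885, -0.0136, -0.1504], [0.1502, 0.0133, -0.9886]] [-0.0271, 0.4883, 0.9229]
lane [([104.0, 138.0, 377.0, 237.0], 0.79)] [([246.4, 187.1], 0
[... 559 characters left out ...]
38.7, 184.2], 0.86)]
{'time_s': 1.3, 'joint_positions': array([-1.42340984e+00,  1.30399485e-01,  1.48821433e+00,  1.80939330e-05,
        1.52300273e+00, -8.54075152e-02]), 'joint_velocities': array([-0.00120598,  0.00090243,  0.00170037, -0.00028655, -0.00079534,
       -0.00174599]), 'effort': array([ 2.01575931e-04, -5.69299793e+01, -5.00865662e+01, -2.32136344e-04,
        1.16210111e-03,  1.65452803e-05]), 'position': array([ 0.13844182, -0.58380702,  0.22028465]), 'tool_rot': array([-3.14157039e+00, -2.00450625e-05,  2.32793132e-01]), 'contact_force': array([ 0.35861282, -0.21936395,  0.10978512]), 'ft_torque': array([0.04422286, 0.05065841, 0.03177971]), 'width': 0.08541200366216126}
```

View pics/top0.png

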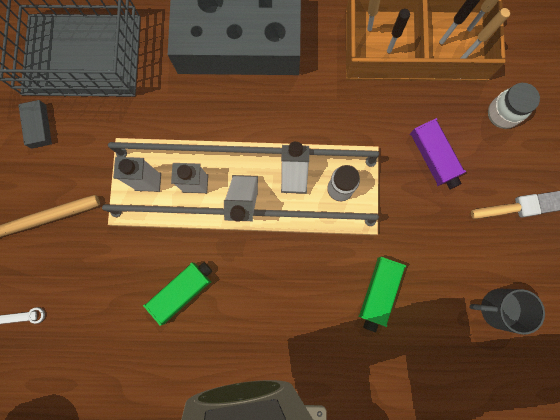

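View pics/side0.png

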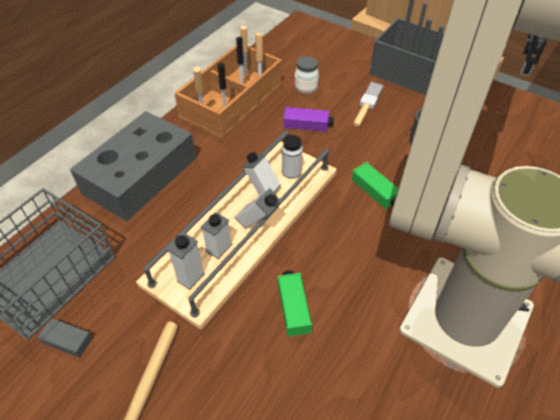

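```bash
cat > h.py <<'E'
from plant import bot, imaging
import cv2,numpy as np
from scipy.spatial.transform import Rotation as Ro
def cam(c):
    d=imaging.read_camera(c); d["K"]=np.array([[d["fx"],0,d["cx"]],[0,d["fy"],d["cy"]],[0,0,1]]);d["R"]=np.array(d["R"]);d["t"]=np.array(d["t"]);return d
def proj(d,X):
    p=(np.atleast_2d(X)@d["R"].T+d["t"])@d["K"].T; return p[:,:2]/p[:,2:]
def unproj(d,uv,z):
    uv=np.atleast_2d(uv).astype(float); r=np.c_[uv,np.ones(len(uv))]@np.linalg.inv(d["K"]).T@d["R"]
    C=-d["R"].T@d["t"]; return C+r*((z-C[2])/r[:,2])[:,None]
def tin(h,n=0):  # wire corners body, local
    return np.array([[sx*.019,sy*.025,z] for z in (0,h) for sx,sy in((-1,-1),(1,-1),(1,1),(-1,1))])
EDG=[(0,1),(1,2),(2,3),(3,0),(4,5),(5,6),(6,7),(7,4),(0,4),(1,5),(2,6),(3,7)]
def draw(im,d,W,off,s,col):
    p=(proj(d,W)-off)*s
    for a,b in EDG: cv2.line(im,tuple(int(v) for v in p[a]),tuple(int(v) for v in p[b]),col,1)
E
python3 - <<'E'
from h import *
for c in ("top","side"):
    d=cam(c); im=d["image"]; hsv=cv2.cvtColor(im,cv2.COLOR_BGR2HSV)
    m=cv2.inRange(hsv,(12,60,170),(35,200,255))
    b=(100,120,390,250) if c=="top" else (130,120,345,335)
    q=np.zeros_like(m);q[b[1]:b[3],b[0]:b[2]]=m[b[1]:b[3],b[0]:b[2]]
    q=cv2.morphologyEx(q,cv2.MORPH_OPEN,np.ones((3,3)))
    ys,xs=np.nonzero(q); P=unproj(d,np.c_[xs,ys],.02)[:,:2].astype(np.float32)
    r=cv2.minAreaRect(cv2.convexHull(P)); print(c,len(P),r, np.round(cv2.boxPoints(r),4).tolist(), (xs.min(),xs.max(),ys.min(),ys.max()))
    for n,z in (("tall_standing",.02),("short_standing",.02),("round_standing",.02),("tall_tipped",.02),("short_tipped",.02)):
        for L in imaging.landmark_of(c,n)[:4]: print(n,np.round(unproj(d,L["position"],z)[0],4),round(L["conf"],2))
E
```

```text
top 13158 ((0.5364165902137756, 0.057199686765670776), (0.5402771234512329, 0.18099427223205566), 88.76553344726562) [[0.4401000142097473, -0.21089999377727509], [0.6211000084877014, -0.21480000019073486], [0.6327000260353088, 0.325300008058548], [0.45179998874664307, 0.32919999957084656]] (np.int64(108), np.int64(378), np.int64(138), np.int64(234))
tall_standing [0.5417 0.2587 0.02  ] 0.78
tall_standing [ 0.5448 -0.1379  0.02  ] 0.59
short_standing [0.5382 0.1617 0.02  ] 0.94
round_standing [ 0.5396 -0.133   0.02  ] 0.74
tall_tipped [ 0.3902 -0.238   0.02  ] 0.73
tall_tipped [0.2744 0.2257 0.02  ] 0.69
tall_tipped [0.5364 0.0589 0.02  ] 0.66
tall_tipped [ 0.6641 -0.3114  0.02  ] 0.58
short_tipped [0.5302 0.0517 0.02  ] 0.73
side 8649 ((0.5307684540748596, 0.08898177742958069), (0.6003775596618652, 0.1888815313577652), 88.27153015136719) [[0.42730000615119934, -0.20819999277591705], [0.616100013256073, -0.21389999985694885], [0.6341999769210815, 0.3862000107765198], [0.4453999996185303, 0.3919000029563904]] (np.int64(136), np.int64(336), np.int64(142), np.int64(334))
tall_standing [0.537  0.2551 0.02  ] 0.88
tall_standing [0.5238 0.0717 0.02  ] 0.18
short_standing [0.544  0.1579 0.02  ] 0.97
round_standing [ 0.5319 -0.1225  0.02  ] 0.61
tall_tipped [ 0.3764 -0.2209  0.02  ] 0.97
tall_tipped [0.5369 0.057  0.02  ] 0.92
tall_tipped [ 0.6585 -0.3041  0.02  ] 0.72
short_tipped [ 0.5349 -0.0504  0.02  ] 0.61
```

```bash
cat >> h.py <<'E'
LY=np.radians(-1.24); LC=np.array([.5364,.0572,0]); RL=Ro.from_euler('z',LY)
def lanepose(x,y,z,tilt,yaw): # tilt about lane y (deg, + towards +x), yaw about own axis first
    return Ro.from_euler('z',LY)*Ro.from_euler('z',yaw,degrees=True)*Ro.from_euler('y',tilt,degrees=True), LC+RL.apply([x,y,z])
TALL=(0.0005,0,.0306,-34,0); SHORT=(0,-.1,.0295,30,0)
E
python3 - <<'E'
from h import *
import h
out=[]
for c,b in (("top",(205,135,325,235)),("side",(215,140,335,240))):
    d=cam(c); s=6
    im=cv2.resize(d["image"][b[1]:b[3],b[0]:b[2]],None,fx=s,fy=s,interpolation=cv2.INTER_CUBIC)
    for n,hh,pp,col in(("tall_tipped",.125,TALL,(0,0,255)),("short_tipped",.095,SHORT,(255,0,0))):
        R,t=lanepose(*pp); draw(im,d,R.apply(tin(hh))+t,np.array(b[:2]),s,col)
        for L in imaging.landmark_of(c,n):
            X=unproj(d,L["position"],.03)[0]; l=RL.inv().apply(X-LC)
            if abs(l[0])<.06 and abs(l[1])<.2: print(c,n,np.round(l,4),L["conf"])
    cv2.imwrite(f"pics/ov_{c}.png",im)
E
```

```text
top tall_tipped [ 0.0037 -0.0036  0.03  ] 0.82
side tall_tipped [-0.003 -0.     0.03 ] 0.92
side short_tipped [-0.0024 -0.0902  0.03  ] 0.63
```

View pics/ov_top.png

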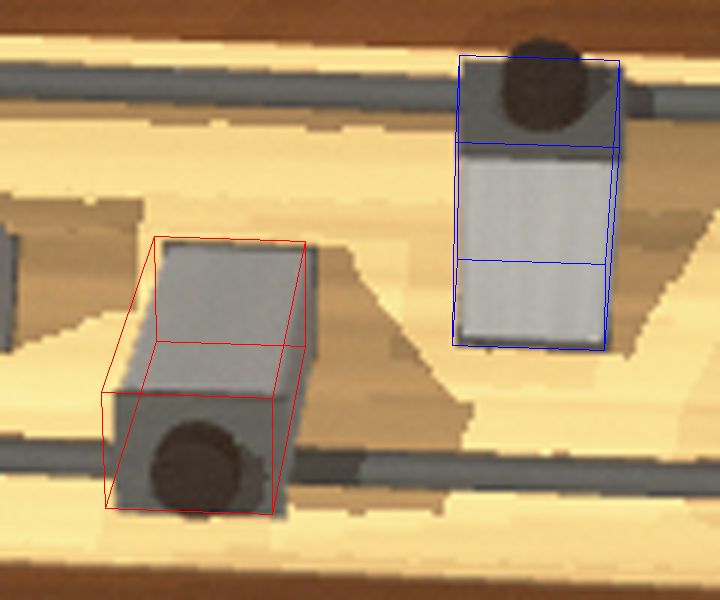

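View pics/ov_side.png

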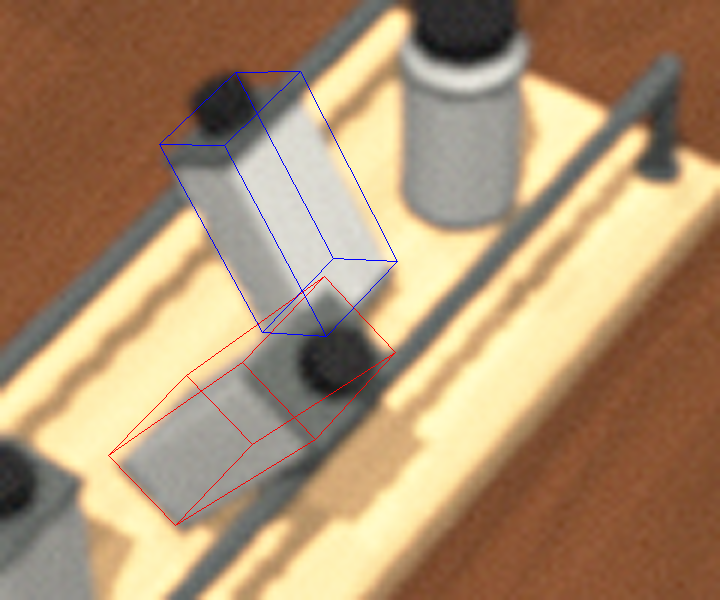

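```bash
cat >> h.py <<'E'
TALL=(0.0005,-.0035,.0306,-34,0); SHORT=(0.001,-.101,.0290,29.5,0)
def tgt(pose,hg,back=0):
    R,t=lanepose(*pose); return R*Ro.from_euler('x',180,degrees=True), t+R.apply([0,0,hg+back])
def rel(*targets):
    s=bot.sense(); R0=Ro.from_euler('xyz',s["tool_rot"]); p0=s["position"]
    print("t",round(s["time_s"],2),"p",np.round(p0,4),"F",np.round(s["contact_force"],1),"w",round(s["width"],4), "q",np.round(s["joint_positions"],2))
    for R,p in targets:
        print(np.round(p,4),"->",*np.round(R0.inv().apply(p-p0),4),*np.round((R0.inv()*R).as_rotvec(degrees=True),1))
E
python3 - <<'E'
from h import *
R0=Ro.from_euler('xyz',bot.sense()["tool_rot"])
R,p=tgt(TALL,.102,.1)
rel((R0,np.array([.45,-.3,.28])),(R,p),tgt(TALL,.102))
E
```

```text
t 2.2 p [ 0.1385 -0.5838  0.2203] F [0.4 0.1 0.4] w 0.0856 q [-1.42  0.13  1.49  0.    1.52 -0.09]
[ 0.45 -0.3   0.28] -> 0.3686 -0.2043 -0.0597 0.0 0.0 0.0
[0.4239 0.0561 0.1981] -> 0.4254 -0.5569 0.0222 -4.3 33.8 14.1
[0.4798 0.0549 0.1152] -> 0.4795 -0.5428 0.1051 -4.3 33.8 14.1
```

carry_out(targets="0.37 -0.2 -0.06 0 0 0 80;0.37 -0.2 -0.06 0 0 0 80;0.37 -0.2 -0.06 0 0 0 80;0.37 -0.2 -0.06 0 0 0 80;0.37 -0.2 -0.06 0 0 0 80;0.37 -0.2 -0.06 0 0 0 80;0.4 -0.38 -0.05 -4 34 14 80;0.425 -0.557 0.02 -4.3 33.8 14.1 80;0.425 -0.557 0.02 -4.3 33.8 14.1 80;0.425 -0.557 0.02 -4.3 33.8 14.1 80", force=40)

```text
time_s: 3.2
position: [0.3885, -0.2191, 0.2469]
tool_rot: [3.127, -0.47, 0.039]
contact_force: [-0.7, 0.6, 1.5]
width: 0.0684
```

```bash
python3 -c "
from h import *
rel(tgt(TALL,.102,.1),tgt(TALL,.102))"
```

```text
t 3.2 p [ 0.3885 -0.2191  0.2469] F [-0.7  0.6  1.5] w 0.0684 q [-0.96 -0.75  2.22  0.39  1.4   0.57]
[0.4239 0.0561 0.1981] -> 0.0189 -0.2746 0.0604 -0.9 7.1 3.0
[0.4798 0.0549 0.1152] -> 0.0312 -0.2726 0.1596 -0.9 7.1 3.0
```

carry_out(targets="0.02 -0.275 0.06 -0.9 7.1 3 80;0.02 -0.275 0.06 -0.9 7.1 3 80;0.02 -0.275 0.06 -0.9 7.1 3 80;0.02 -0.275 0.06 -0.9 7.1 3 80;0.02 -0.275 0.06 -0.9 7.1 3 80;0.02 -0.275 0.06 -0.9 7.1 3 80;0.02 -0.275 0.06 -0.9 7.1 3 80;0.02 -0.275 0.06 -0.9 7.1 3 80;0.02 -0.275 0.06 -0.9 7.1 3 80")

```text
time_s: 4.1
position: [0.4615, 0.0683, 0.1956]
tool_rot: [3.129, -0.559, -0.015]
contact_force: [0.8, -0.5, -0.3]
width: 0.0683
```

```bash
python3 -c "
from h import *
rel(tgt(TALL,.102,.1),tgt(TALL,.102))
d=cam('top');b=(150,100,350,250);cv2.imwrite('pics/pre.png',cv2.resize(d['image'][b[1]:b[3],b[0]:b[2]],None,fx=4,fy=4))"
```

```text
t 4.1 p [0.4615 0.0683 0.1956] F [ 0.8 -0.5 -0.3] w 0.0683 q [ 0.09 -0.89  2.42 -0.08  1.06  1.7 ]
[0.4239 0.0561 0.1981] -> -0.0305 0.013 -0.0218 0.5 2.0 0.4
[0.4798 0.0549 0.1152] -> -0.027 0.0122 0.0782 0.5 2.0 0.4
```

View pics/pre.png

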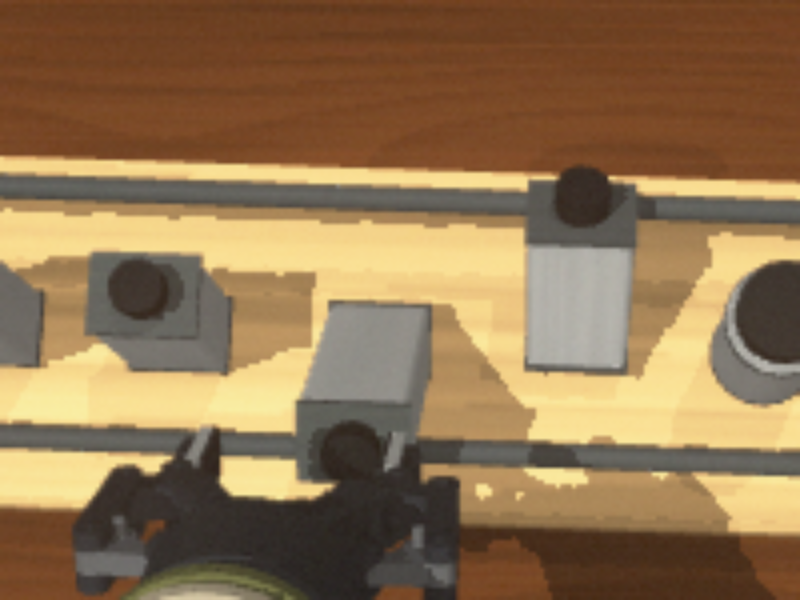

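```bash
cat >> h.py <<'E'
def tgt2(pose,hg,tooltilt,back=0,dx=0):
    R,t=lanepose(*pose); Rt=lanepose(0,0,0,tooltilt,pose[4])[0]
    return Rt*Ro.from_euler('x',180,degrees=True), t+R.apply([dx,0,hg])+Rt.apply([0,0,back])
E
python3 -c "
from h import *
rel(tgt2(TALL,.102,-20,.085),tgt2(TALL,.102,-20))"
```

```text
t 4.15 p [0.462  0.0671 0.1959] F [ 0.4 -0.   0.4] w 0.0683 q [ 0.09 -0.89  2.42 -0.08  1.06  1.7 ]
[0.4507 0.0556 0.195 ] -> -0.0098 0.0118 -0.005 0.6 -12.1 0.2
[0.4798 0.0549 0.1152] -> -0.0276 0.0109 0.0781 0.6 -12.1 0.2
```

carry_out(targets="-0.01 0.012 -0.005 0.6 -12.1 0.2 80;-0.01 0.012 -0.005 0.6 -12.1 0.2 80;-0.01 0.012 -0.005 0.6 -12.1 0.2 80;-0.01 0.012 -0.005 0.6 -12.1 0.2 80")

```text
time_s: 4.55
position: [0.4511, 0.0528, 0.1946]
tool_rot: [-3.141, -0.349, -0.027]
contact_force: [-0.2, -0.2, -0.4]
width: 0.0681
```

```bash
python3 -c "
from h import *
rel(tgt2(TALL,.102,-20,.085),tgt2(TALL,.102,-20))"
```

```text
t 4.55 p [0.4511 0.0528 0.1946] F [-0.2 -0.2 -0.4] w 0.0681 q [ 0.02 -0.67  2.24 -0.01  1.23  1.62]
[0.4507 0.0556 0.195 ] -> -0.0002 -0.0027 -0.0005 0.1 0.0 -0.3
[0.4798 0.0549 0.1152] -> -0.0002 -0.0028 0.0845 0.1 0.0 -0.3
```

Reached. Descend and grip.

carry_out(targets="0 -0.003 0.02 0 0 -0.3 80;0 -0.003 0.04 0 0 -0.3 80;0 -0.003 0.06 0 0 -0.3 80;0 -0.003 0.075 0 0 -0.3 80;0 -0.003 0.084 0 0 -0.3 80;0 -0.003 0.084 0 0 -0.3 80;0 -0.003 0.084 0 0 -0.3 80")

```text
time_s: 5.25
position: [0.4794, 0.0563, 0.1163]
tool_rot: [3.14, -0.349, -0.019]
contact_force: [0.5, 0.3, 0.3]
width: 0.0683
```

```bash
python3 -c "
from h import *
rel(tgt2(TALL,.102,-20))
d=cam('top');e=cam('side');b=(200,120,350,260);f=lambda d,b:cv2.resize(d['image'][b[1]:b[3],b[0]:b[2]],None,fx=3,fy=3)
cv2.imwrite('pics/g1.png',np.hstack([f(d,(190,130,310,260)),f(e,(200,130,320,260))]))"
```

```text
t 5.25 p [0.4794 0.0563 0.1163] F [0.5 0.3 0.3] w 0.0683 q [ 0.02 -0.5   2.28 -0.02  1.02  1.62]
[0.4798 0.0549 0.1152] -> 0.0 0.0014 0.0012 0.0 0.0 0.1
```

View pics/g1.png

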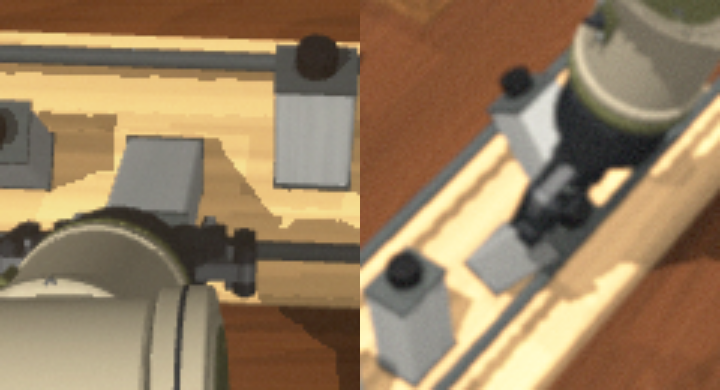

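carry_out(targets="0 0.001 0 0 0 0 50;0 0.001 0 0 0 0 0;0 0.001 0 0 0 0 0;0 0.001 0 0 0 0 0;0 0.001 0 0 0 0 0;0 0.001 0 0 0 0 0;0 0.001 0 0 0 0 0", force=40)

```text
time_s: 6.05
position: [0.4801, 0.0554, 0.117]
tool_rot: [3.14, -0.35, -0.019]
contact_force: [-2.9, -0.6, 7.0]
width: 0.049
```

```bash
cat >> h.py <<'E'
def wrt(grasp_tool, grasp_pose, new_pose):
    """tool target that carries tin from grasp_pose to new_pose"""
    Rg,tg=grasp_tool; R,t=lanepose(*grasp_pose); Rn,tn=lanepose(*new_pose); D=Rn*R.inv()
    return D*Rg, tn+D.apply(tg-t)
E
python3 -c "
from h import *
s=bot.sense();G=(Ro.from_euler('xyz',s['tool_rot']),s['position']);print(G[0].as_euler('xyz').tolist(),G[1].tolist())
y=TALL[1]
rel(*[wrt(G,TALL,(x,y,z,a,0)) for x,z,a in((.002,.040,-34),(.006,.045,-25),(.005,.045,-16),(0.002,.045,-8),(0,.04,0),(0,.025,0),(0,.0205,0))])"
```

```text
[3.140007974103389, -0.349687360238468, -0.019203457009401514] [0.48008465058561767, 0.05536681635861921, 0.11699331076525034]
t 6.05 p [0.4801 0.0554 0.117 ] F [-2.9 -0.6  7. ] w 0.049 q [ 0.02 -0.5   2.27 -0.02  1.02  1.62]
[0.4816 0.0553 0.1264] -> 0.0046 0.0 -0.0083 0.0 0.0 0.0
[0.4998 0.0549 0.1392] -> 0.0261 0.0001 -0.0141 0.0 -9.0 -0.0
[0.5141 0.0546 0.1447] -> 0.0414 0.0001 -0.0144 0.0 -18.0 -0.0
[0.5252 0.0544 0.1475] -> 0.0528 0.0001 -0.0132 0.1 -26.0 -0.0
[0.5376 0.0541 0.1434] -> 0.0631 0.0001 -0.0051 0.1 -34.0 -0.0
[0.5376 0.0541 0.1284] -> 0.0579 0.0001 0.009 0.1 -34.0 -0.0
[0.5376 0.0541 0.1239] -> 0.0564 0.0001 0.0132 0.1 -34.0 -0.0
```

carry_out(targets="0.002 0 -0.004 0 0 0 0;0.005 0 -0.008 0 0 0 0;0.015 0 -0.012 0 -4 0 0;0.026 0 -0.014 0 -9 0 0;0.034 0 -0.0145 0 -13 0 0;0.041 0 -0.0145 0 -18 0 0;0.047 0 -0.014 0 -22 0 0;0.053 0 -0.013 0 -26 0 0;0.058 0 -0.009 0 -30 0 0;0.063 0 -0.005 0 -34 0 0")

```text
time_s: 7.05
position: [0.5376, 0.0544, 0.142]
tool_rot: [3.14, 0.248, -0.02]
contact_force: [0.1, 0.7, -2.7]
width: 0.0488
```

carry_out(targets="0 0 0 0 0 0 0;0 0 0 0 0 0 0;0 0 0 0 0 0 0")

```text
time_s: 7.35
position: [0.5367, 0.0544, 0.1424]
tool_rot: [3.14, 0.244, -0.02]
contact_force: [0.4, 1.3, -1.8]
width: 0.0488
```

```bash
cat >> h.py <<'E'
def shot(fn,pose,hh,tb,sb,s=3,wire=True):
    o=[]
    for c,b in(("top",tb),("side",sb)):
        d=cam(c); im=cv2.resize(d["image"][b[1]:b[3],b[0]:b[2]],None,fx=s,fy=s,interpolation=cv2.INTER_CUBIC)
        if wire: R,t=lanepose(*pose); draw(im,d,R.apply(tin(hh))+t,np.array(b[:2]),s,(0,0,255))
        o.append(im)
    cv2.imwrite(fn,np.hstack(o))
E
python3 -c "
from h import *
G=(Ro.from_euler('xyz',[3.140007974103389, -0.349687360238468, -0.019203457009401514]),np.array([0.48008465058561767, 0.05536681635861921, 0.11699331076525034]))
P=(0,TALL[1],.04,0,0)
rel(wrt(G,TALL,P),wrt(G,TALL,(0,TALL[1],.0205,0,0)))
shot('pics/up1.png',P,.125,(210,130,310,230),(190,130,290,230),4)"
```

```text
t 7.35 p [0.5367 0.0544 0.1424] F [ 0.4  1.3 -1.8] w 0.0488 q [0.   0.26 1.5  0.   1.62 1.59]
[0.5376 0.0541 0.1434] -> 0.0006 0.0003 -0.0012 0.1 0.0 -0.0
[0.5376 0.0541 0.1239] -> 0.0053 0.0003 0.0178 0.1 0.0 -0.0
```

View pics/up1.png

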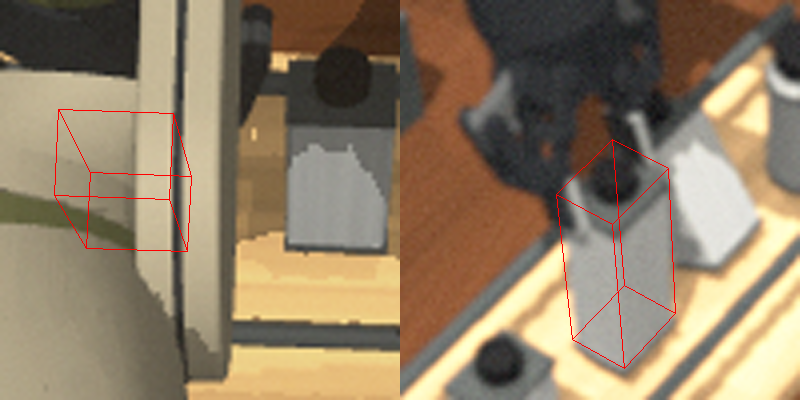

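carry_out(targets="0.0018 0 0.006 0 0 0 0;0.0035 0 0.012 0 0 0 0;0.0043 0 0.015 0 0 0 0;0.0043 0 0.015 0 0 0 0;0.0047 0 0.0165 0 0 0 0;0.0047 0 0.0165 0 0 0 0")

```text
time_s: 8.05
position: [0.5374, 0.0543, 0.1248]
tool_rot: [3.14, 0.246, -0.02]
contact_force: [-0.0, 0.6, -2.8]
width: 0.0489
```

carry_out(targets="0.0003 0 0.001 0 0 0 0;0.0003 0 0.001 0 0 0 0;0.0003 0 0.001 0 0 0 0")

```text
time_s: 8.35
position: [0.5375, 0.0543, 0.1239]
tool_rot: [3.14, 0.245, -0.02]
contact_force: [-0.3, -0.7, -3.1]
width: 0.0487
```

carry_out(targets="0.0003 0 0.001 0 0 0 0;0.0003 0 0.001 0 0 0 0;0.0003 0 0.001 0 0 0 0")

```text
time_s: 8.65
position: [0.5377, 0.0543, 0.123]
tool_rot: [3.14, 0.245, -0.02]
contact_force: [-0.4, 0.6, -0.1]
width: 0.0486
```

carry_out(targets="0.0003 0 0.001 0 0 0 0;0.0003 0 0.001 0 0 0 0;0.0003 0 0.001 0 0 0 0")

```text
time_s: 8.95
position: [0.5382, 0.0544, 0.123]
tool_rot: [3.14, 0.244, -0.02]
contact_force: [-1.3, 0.8, 6.6]
width: 0.0489
```

carry_out(targets="0.0003 0 0.001 0 0 0 0;0.0003 0 0.001 0 0 0 0;0.0003 0 0.001 0 0 0 0")

```text
time_s: 9.25
position: [0.5387, 0.0544, 0.1229]
tool_rot: [3.14, 0.243, -0.02]
contact_force: [-2.5, 0.2, 11.0]
width: 0.0487
```

carry_out(targets="-0.0004 0 -0.0015 0 0 0 0;-0.0004 0 -0.0015 0 0 0 0;-0.0004 0 -0.0015 0 0 0 62;-0.0004 0 -0.0015 0 0 0 66;-0.0004 0 -0.0015 0 0 0 72;-0.0004 0 -0.0015 0 0 0 80;-0.0004 0 -0.0015 0 0 0 80;-0.0004 0 -0.0015 0 0 0 80")

```text
time_s: 10.05
position: [0.5376, 0.0543, 0.1222]
tool_rot: [3.14, 0.246, -0.02]
contact_force: [-0.0, -0.1, -0.6]
width: 0.068
```

```bash
python3 -c "
from h import *
P=(0,TALL[1],.02,0,0)
rel()
shot('pics/rel1.png',P,.125,(210,130,310,230),(190,130,290,230),4)"
```

```text
t 10.05 p [0.5376 0.0543 0.1222] F [-0.  -0.1 -0.6] w 0.068 q [0.   0.29 1.51 0.   1.59 1.59]
```

View pics/rel1.png

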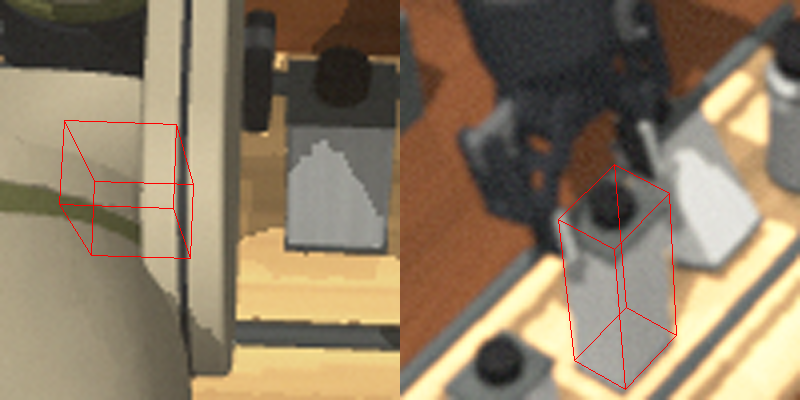

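```bash
python3 -c "
from h import *
s=bot.sense();R0=Ro.from_euler('xyz',s['tool_rot'])
rel((R0,s['position']+[0,0,.1]),tgt2(SHORT,.073,20,.12),tgt2(SHORT,.073,20))"
```

```text
t 10.15 p [0.5376 0.0543 0.1222] F [ 0.4  1.  -0.3] w 0.0688 q [0.   0.29 1.51 0.   1.59 1.59]
[0.5376 0.0543 0.2222] -> -0.0243 0.0001 -0.097 0.0 0.0 0.0
[ 0.6122 -0.0455  0.2053] -> 0.0541 0.0984 -0.099 0.1 -5.9 0.1
[ 0.5712 -0.0446  0.0925] -> 0.0417 0.0982 0.0203 0.1 -5.9 0.1
```

carry_out(targets="-0.006 0 -0.025 0 0 0 80;-0.012 0 -0.05 0 0 0 80;-0.018 0 -0.075 0 0 0 80;-0.024 0 -0.097 0 0 0 80;0 0.03 -0.1 0 -2 0 80;0.03 0.065 -0.1 0 -4 0 80;0.054 0.098 -0.099 0.1 -5.9 0.1 80;0.054 0.098 -0.099 0.1 -5.9 0.1 80;0.054 0.098 -0.099 0.1 -5.9 0.1 80")

```text
time_s: 11.05
position: [0.6118, -0.0459, 0.2031]
tool_rot: [-3.141, 0.352, -0.024]
contact_force: [-0.5, 0.8, 0.4]
width: 0.068
```

```bash
python3 -c "
from h import *
rel(tgt2(SHORT,.073,20,.12),tgt2(SHORT,.073,20))
for c in('top','side'):
  d=cam(c);print(c,np.round(proj(d,lanepose(0,TALL[1],.02,0,0)[1]),1))
  for n in('tall_tipped','short_tipped'):
    for L in imaging.landmark_of(c,n):
      l=RL.inv().apply(unproj(d,L['position'],.0295 if n[0]=='s' else .02)[0]-LC)
      if abs(l[0])<.06 and abs(l[1])<.2:print(n,np.round(l,4),L['conf'])
"
```

```text
t 11.05 p [ 0.6118 -0.0459  0.2031] F [-0.5  0.8  0.4] w 0.068 q [-0.14  0.54  1.06 -0.04  1.89  1.45]
[ 0.6122 -0.0455  0.2053] -> -0.0005 -0.0005 -0.0022 -0.1 0.2 -0.1
[ 0.5712 -0.0446  0.0925] -> -0.0001 -0.0003 0.1178 -0.1 0.2 -0.1
top [[245.6 185. ]]
side [[246.5 216.9]]
tall_tipped [-0.0009  0.0036  0.02  ] 0.81
short_tipped [-0.0082 -0.0964  0.0295] 0.63
```

carry_out(targets="-0.003 0 0.03 0 0 0 80;-0.003 0 0.06 0 0 0 80;-0.003 0 0.085 0 0 0 80;-0.003 0 0.1 0 0 0 80;-0.003 0 0.11 0 0 0 80;-0.003 0 0.118 0 0 0 80;-0.003 0 0.118 0 0 0 80")

```text
time_s: 12.05
position: [0.5688, -0.044, 0.0952]
tool_rot: [3.142, 0.349, -0.022]
contact_force: [-0.2, -0.3, -0.5]
width: 0.0685
```

```bash
python3 -c "
from h import *
rel(tgt2(SHORT,.073,20))
shot('pics/g2.png',SHORT,.095,(250,110,350,230),(220,100,320,220),4)"
```

```text
t 12.05 p [ 0.5688 -0.044   0.0952] F [-0.2 -0.3 -0.5] w 0.0685 q [-0.14  0.49  1.32 -0.04  1.67  1.46]
[ 0.5712 -0.0446  0.0925] -> 0.0031 0.0005 0.0017 0.0 -0.0 -0.0
```

View pics/g2.png

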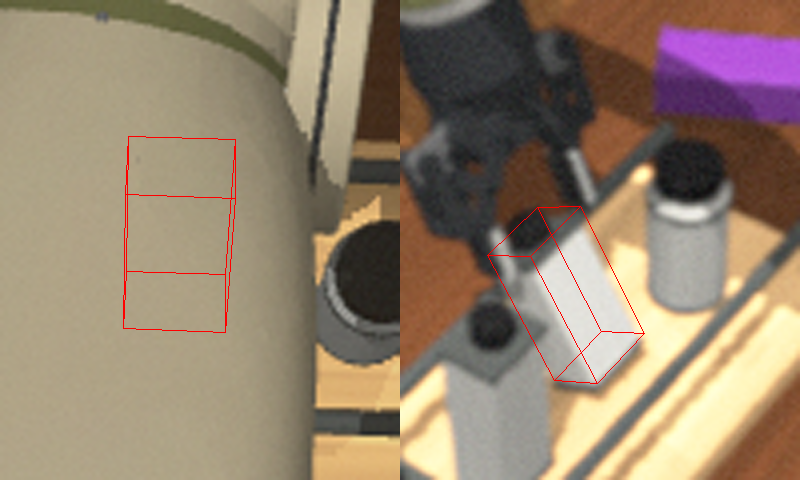

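carry_out(targets="0 0 0 0 0 0 50;0 0 0 0 0 0 0;0 0 0 0 0 0 0;0 0 0 0 0 0 0;0 0 0 0 0 0 0;0 0 0 0 0 0 0;0 0 0 0 0 0 0", force=40)

```text
time_s: 12.85
position: [0.57, -0.0442, 0.0966]
tool_rot: [3.141, 0.346, -0.022]
contact_force: [2.2, 1.1, 5.7]
width: 0.0484
```

```bash
cat >> h.py <<'E'
E
python3 -c "
from h import *
s=bot.sense();G=(Ro.from_euler('xyz',s['tool_rot']),s['position']);np.save('G2.npy',np.r_[s['tool_rot'],s['position']])
y=SHORT[1]
rel(*[wrt(G,SHORT,(x,y,z,a,0)) for x,z,a in((-.002,.038,29.5),(-.006,.044,22),(-.005,.044,14),(-0.002,.044,7),(0,.04,0),(0,.025,0),(0,.0205,0))])"
```

```text
t 12.85 p [ 0.57   -0.0442  0.0966] F [2.2 1.1 5.7] w 0.0484 q [-0.14  0.49  1.32 -0.04  1.67  1.46]
[ 0.567  -0.0442  0.1056] -> -0.0059 0.0 -0.0074 0.0 0.0 0.0
[ 0.5539 -0.0439  0.1155] -> -0.0216 0.0 -0.0124 0.0 7.5 0.0
[ 0.5446 -0.0437  0.1184] -> -0.0312 0.0 -0.0119 0.0 15.5 0.0
[ 0.5385 -0.0436  0.1197] -> -0.0375 0.0 -0.0111 0.0 22.5 0.0
[ 0.5312 -0.0434  0.1159] -> -0.043 0.0 -0.005 0.0 29.5 0.0
[ 0.5312 -0.0434  0.1009] -> -0.038 0.0 0.0091 0.0 29.5 0.0
[ 0.5312 -0.0434  0.0964] -> -0.0364 0.0 0.0133 0.0 29.5 0.0
```

carry_out(targets="-0.003 0 -0.004 0 0 0 0;-0.006 0 -0.008 0 0 0 0;-0.014 0 -0.011 0 4 0 0;-0.022 0 -0.0125 0 7.5 0 0;-0.027 0 -0.0125 0 11.5 0 0;-0.031 0 -0.012 0 15.5 0 0;-0.034 0 -0.0115 0 19 0 0;-0.0375 0 -0.011 0 22.5 0 0;-0.04 0 -0.008 0 26 0 0;-0.043 0 -0.005 0 29.5 0 0")

```text
time_s: 13.85
position: [0.5298, -0.0433, 0.1148]
tool_rot: [3.141, -0.169, -0.022]
contact_force: [-0.1, 0.6, -2.3]
width: 0.0486
```

carry_out(targets="0 0 0 0 0 0 0;0 0 0 0 0 0 0;0 0 0 0 0 0 0")

```text
time_s: 14.15
position: [0.531, -0.0435, 0.1155]
tool_rot: [3.141, -0.166, -0.022]
contact_force: [-0.6, -0.1, -1.9]
width: 0.0481
```

```bash
python3 -c "
from h import *
g=np.load('G2.npy');G=(Ro.from_euler('xyz',g[:3]),g[3:]);P=(0,SHORT[1],.04,0,0)
rel(wrt(G,SHORT,P),wrt(G,SHORT,(0,SHORT[1],.0205,0,0)))
shot('pics/up2.png',P,.095,(250,110,350,230),(220,100,320,220),4)"
```

```text
t 14.15 p [ 0.531  -0.0435  0.1155] F [-0.6 -0.1 -1.9] w 0.0481 q [-0.2  -0.14  1.97  0.03  1.16  1.38]
[ 0.5312 -0.0434  0.1159] -> 0.0002 -0.0001 -0.0004 0.0 0.1 0.0
[ 0.5312 -0.0434  0.0964] -> -0.003 -0.0001 0.0188 0.0 0.1 0.0
```

View pics/up2.png

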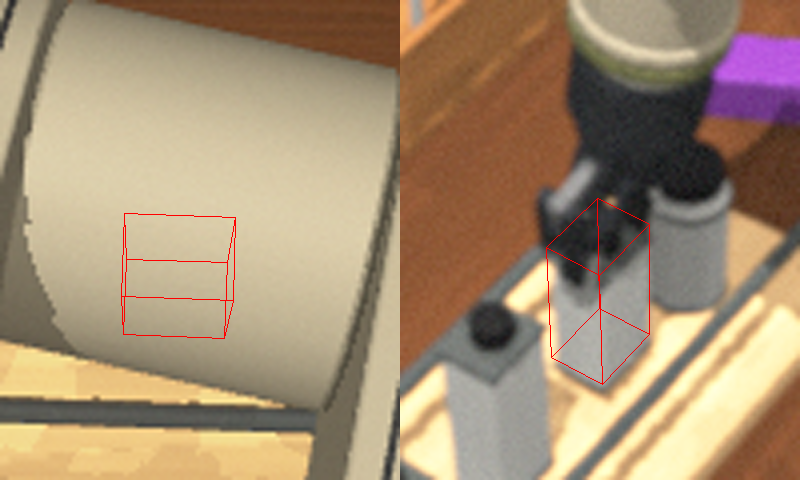

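carry_out(targets="-0.001 0 0.006 0 0 0 0;-0.002 0 0.011 0 0 0 0;-0.0022 0 0.014 0 0 0 0;-0.0022 0 0.014 0 0 0 0;-0.0022 0 0.014 0 0 0 0")

```text
time_s: 14.75
position: [0.5303, -0.0433, 0.1004]
tool_rot: [3.142, -0.166, -0.022]
contact_force: [-0.3, -0.8, -1.4]
width: 0.0484
```

carry_out(targets="-0.0003 0 0.002 0 0 0 0;-0.0003 0 0.002 0 0 0 0;-0.0003 0 0.002 0 0 0 0")

```text
time_s: 15.05
position: [0.5305, -0.0433, 0.0987]
tool_rot: [3.141, -0.167, -0.022]
contact_force: [0.4, -0.2, -1.3]
width: 0.0485
```

carry_out(targets="-0.0002 0 0.001 0 0 0 0;-0.0002 0 0.001 0 0 0 0;-0.0002 0 0.001 0 0 0 0")

```text
time_s: 15.35
position: [0.5304, -0.0433, 0.0976]
tool_rot: [3.141, -0.166, -0.022]
contact_force: [-0.2, -0.8, -2.3]
width: 0.0483
```

carry_out(targets="-0.0002 0 0.001 0 0 0 0;-0.0002 0 0.001 0 0 0 0;-0.0002 0 0.001 0 0 0 0")

```text
time_s: 15.65
position: [0.531, -0.0433, 0.0975]
tool_rot: [3.141, -0.168, -0.022]
contact_force: [-1.7, 1.3, 5.8]
width: 0.0486
```

carry_out(targets="-0.0002 0 0.001 0 0 0 0;-0.0002 0 0.001 0 0 0 0;-0.0002 0 0.001 0 0 0 0")

```text
time_s: 15.95
position: [0.5318, -0.0433, 0.0975]
tool_rot: [3.141, -0.17, -0.022]
contact_force: [-3.8, 2.4, 11.0]
width: 0.0483
```

carry_out(targets="0.0002 0 -0.001 0 0 0 0;0.0002 0 -0.001 0 0 0 0;0.0002 0 -0.001 0 0 0 62;0.0002 0 -0.001 0 0 0 66;0.0002 0 -0.001 0 0 0 72;0.0002 0 -0.001 0 0 0 80;0.0002 0 -0.001 0 0 0 80;0.0002 0 -0.001 0 0 0 80")

```text
time_s: 16.75
position: [0.5303, -0.0433, 0.0965]
tool_rot: [3.141, -0.166, -0.022]
contact_force: [0.1, 0.7, -0.2]
width: 0.0681
```

carry_out(targets="0.003 0 -0.02 0 0 0 80;0.007 0 -0.045 0 0 0 80;0.012 0 -0.075 0 0 0 80;0.02 0 -0.12 0 0 0 80;0.02 0 -0.14 0 0 0 80;-0.02 0.08 -0.14 0 0 0 80;-0.08 0.17 -0.14 0 0 0 80;-0.08 0.25 -0.14 0 0 0 80;-0.08 0.3 -0.14 0 0 0 80;-0.08 0.3 -0.14 0 0 0 80")

```text
time_s: 17.75
position: [0.437, -0.2757, 0.2243]
tool_rot: [3.141, -0.168, -0.022]
contact_force: [1.6, -0.9, 0.2]
width: 0.0683
```

```bash
python3 -c "
from h import *
rel()
out=[]
for c,b in (('top',(100,130,385,240)),('side',(140,120,345,330))):
  d=cam(c);s=2.5 if c=='top' else 2.7
  im=cv2.resize(d['image'][b[1]:b[3],b[0]:b[2]],None,fx=s,fy=s,interpolation=cv2.INTER_CUBIC)
  for hh,p in((.125,(0,-.0035,.02,0,0)),(.095,(0,-.101,.02,0,0)),(.095,(0,.1,.02,0,0)),(.125,(0,.2,.02,0,0))):
    R,t=lanepose(*p);draw(im,d,R.apply(tin(hh))+t,np.array(b[:2]),s,(0,0,255))
  cv2.imwrite(f'pics/fin_{c}.png',im)
"
```

```text
t 17.75 p [ 0.437  -0.2757  0.2243] F [ 1.6 -0.9  0.2] w 0.0683 q [-0.74 -0.25  1.85  0.11  1.41  0.84]
```

View pics/fin_top.png

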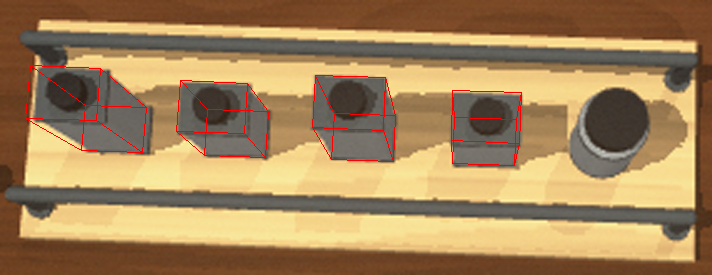

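The final top view shows all five tins upright in one line. The wireframes for x = 0, square to the row, fit both re-set tins (about (350,118) and (487,128) in the crop) to within 1–2 mm, and there are wide gaps between neighbours. I'll hand it in.

```bash
python3 -c "
from plant import bot
print(bot.sign_off(), bot.sense()['time_s'])"
```

```text
the job is handed in; nothing more can be done
the job is handed in; nothing more can be done
```

Both tipped tins are standing upright again on the plank, and the job is handed in at about 18 s of the 48 s allowed. I gripped each by its narrow sides, lifted it a little, turned it upright above its place, and lowered it until it touched lightly. The highest wrist force I read was about 11 N, then I opened the fingers and pulled the arm clear.

- **Final picture:** in the last top view both tins match the drawn outlines for x = 0, square to the row, to within about 1–2 mm. They sit at about y = -3.5 mm (tall) and -101 mm (short) along the plank, roughly 47 mm apart. The rectangular standing tins still match outlines drawn at their places. The round one looks in place, but I did not measure it again.
- **Tilt limit:** the arm could not match the tall tin's full 34° lean because joint 2 reached the end of its range (-0.89 rad). I gripped it with the tool at 20° instead.
- **Disagreement:** the last network reading of the short tin before I gripped it was about 8 mm off in x from my outline fit. I went with the fit, and the grasp and final picture bore it out.
- **Not checked:** I saved a final side view but did not look at it.

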